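Refit a gas hob's knob on its D-shaft and hold it pressed in

TASK

One of the two control knobs of the second-hand gas hob has come off and stands on the stall table. Turn the loose knob so that the flat in its bore meets the flat of the bare D-shaft, push it fully home on the shaft, then press knob and shaft down to the end of the valve's spring travel, as for lighting the burner, and finish while still holding the knob there, pressed in. Leave the other knob, the moka pot, the tumbler, the mug and the book as they are.

Things in the scene. Friction and masses are not known exactly. Their poses are not given: they have to be found in the camera images.
- knob_mid (a point): The loose black knob, 34 mm tall, 50 g, standing upright on the table, bore down. Round skirt 16 mm high, 44 mm across at the foot, 39 mm at its top; on it a grip bar 14 mm wide, 16 to 34 mm above the underside. This point: on the axis, 17 mm above the underside. z up; x along the bar to its pointed nose; y across the bar, the way to pinch it.
- knob_nose (a point): Tip of the grip bar's pointed nose, 23 mm from the knob's axis, 24 mm above its underside; a white pointer line runs to it on the bar's top. The bar keeps its full 14 mm width from 17 mm behind the axis to 13 mm ahead of it, then tapers to the nose; the other end is blunt. Same axes as knob_mid.
- knob_bore (a point): Centre of the mouth of the bore in the knob's underside, 16 mm deep, radius 5.5 mm. Its first 10 mm are round (mouth chamfered by 1.5 mm), so they go over the shaft at any angle; its last 6 mm are D-shaped, with a flat on the nose (+x) side 1.5 mm from the axis, and pass only flat to flat. Same axes as knob_mid.
- shaft_tip (a point): Centre of the top end of the bare steel D-shaft, upright in one of the hob's two valve places, 22 mm above the hob's top sheet, 74 mm above the table. Diameter 10 mm; its top 7.5 mm has a flat 1 mm from the axis; below, it is round. z up; x square to the flat, out of it, towards the burners. It does not turn. The knob fits with its x along this x (within some 6 degrees), 0.5 mm play all round.
- shaft (a joint): How far the bare shaft is pressed in, m: 0 released (as at the start), 0.004 at the stop. A spring resists with 5 N at first, 11 N at the stop, and pushes it out again when let go. The knob slides on freely; fully home the shaft's end meets the end of the bore: knob_mid is then 1 mm above shaft_tip, the skirt 6 mm above the hob's top sheet (2 mm when pressed in).
- other_knob_mid (a point): The hob's other knob, like the loose one, fitted on the other valve 100 mm from the bare shaft, at off: its nose points to the burners, as the loose knob's must. This point is on its axis, half-way up, 75 mm above the table; x towards its nose. Leave it alone.
- other_knob (a joint): How far the other knob is pressed in, m: 0 released, 0.004 at the stop; a like spring.
- hob: Stainless-steel two-burner gas hob, fixed on the table, 510 by 300 mm. Its top sheet is 52 mm above the table, its black iron pan supports rise to 92 mm. Origin on the table under the mid-point between the valves, which stand 50 mm to either side along y, 55 mm from the front edge; x along its length to the burners; the nearer pan support begins 53 mm from the valves' line.
- moka: Bystander: an aluminium moka coffee pot, 168 mm tall, 88 mm wide, black handle, standing on the hob's rear pan support. Origin at the centre of its underside.
- tumbler_rim (a point): Bystander: a glass tumbler, 125 mm tall, 72 mm across, standing on the table; this point is the centre of its mouth.
- mug_rim (a point): Bystander: a white mug, 88 mm tall, 80 mm across, with a handle, standing on the table; this point is the centre of its mouth.
- book: Bystander: a closed green book lying on the table, 134 by 200 by 26 mm. Origin at the centre of its underside.
Not all that is in view belongs to the job. Leave any blue or yellow look-alike of the part that bears knob_mid alone.

How it is judged (in metres and radians):
At the end, for the whole second after the job is handed in: The knob sits on the bare shaft, flat to flat with its nose towards the burners (within 0.35 rad), on its axis (within 3 mm), upright (within 0.15 rad) and fully home (within 1.5 mm); the shaft is pressed in by more than 3 of its 4 mm, and the gripper's fingers are on the knob (more than 1 N) (value of joint shaft above 0.003 m and z of knob_mid in the frame of shaft_tip between -0.0015 and 0.0025 m and horizontal distance between knob_mid and shaft_tip below 0.003 m and x of knob_nose in the frame of shaft_tip above 0.0195 m and angle between the x axis of knob_mid and the x axis of shaft_tip, either way round below 0.35 rad and angle between knob_mid's own z axis and vertical below 0.15 rad and contact force between the fingers and knob above 1 N); the arm keeps its last pose, push and grip.
It fails at once if the other knob is pressed in by more than 2.5 mm (value of joint other_knob above 0.0025 m).
It fails at once if the tumbler is shifted or knocked by more than 20 mm (distance of tumbler_rim from where it was at the start of the episode above 0.02 m).
It fails at once if the mug is shifted or knocked by more than 20 mm (distance of mug_rim from where it was at the start of the episode above 0.02 m).
It fails at once if the moka is shifted or knocked by more than 20 mm (distance of moka from where it was at the start of the episode above 0.02 m).
It fails at once if the book is shifted or knocked by more than 20 mm (distance of book from where it was at the start of the episode above 0.02 m).
It also fails if it takes over 34 s, if anything falls off the work surface, if the arm or the gripper's body presses on something with over 40 N, if the wrist force passes 120 N, or if a joint passes its speed limit or range.

ROBOT

A 7-joint arm with a two-finger parallel gripper is mounted at the origin on the work surface. World frame = base frame: x ahead of the robot, y to its left, z up, the work surface at z = 0. Lengths are in mm, angles in rad, forces in N, time in s.
With the tool pointing down it reaches from about 400 to 925 mm from the base axis. Payload 4.1 kg.
Tool frame: the origin (TCP) lies at the very end of the fingers, on their centre line; the grasp point (between the pads) lies 19 mm behind it; z points along the fingers, y is the line along which they close (so a half turn about z gives the same grasp; the last joint's range is limited). The gripper opens to 85 mm and grips with 20 to 120 N. Pads are 22 mm wide; open, the fingers measure 114 mm over their backs; the gripper's body (76 mm by 85 mm) begins 54 mm behind the grasp point. The pads swing forward as they close: fully open they stand 13 mm farther back than shut.
Start: joints at [1.194, 0.398, 0.045, 1.537, -0.019, 1.207, -0.051], TCP at [178.293, -625.104, 231.347] pointing down, gripper open.
Joint ranges: [-2.82, 2.82], [-0.49, 2.23], [-1.37, 1.46], [0, 2.46], [-1.36, 4.5], [0.23, 2], [-2.94, 2.94]. Speed limits (rad/s): [2.57, 2.57, 3.14, 3.14, 3.14, 3.14, 3.14].

INTERFACE

Orientations are given as [roll, pitch, yaw] about the fixed x, y, z axes, in that order (R = Rz(yaw) Ry(pitch) Rx(roll)).
In Python, from cell import r, imaging gives the robot as it stands.
- The arm moves only by the tool drive_tool, never from a script. Its argument "motion" is a list of rows, each an object with "linear": the shift along the tool's x, y, z in mm, a list of three; "roll": the turn about the tool's z in rad. A call has 1 to 12 rows; each row is the pose to reach, as a shift and turn from the pose commanded when the call began, along the tool's axes at that moment; what a row does not reach only later rows make up. A row lasts 1/8 s, in which the tool goes at most 62.5 mm and 10.7 degrees, less where a joint would pass 70% of its speed; a pose out of reach is approached as far as the arm can. A call with a gripper value outside its range is refused whole. "gripper" is the finger opening in mm, from 0 to 85.4, set as the call begins (left out, the last holds). The fingers move at their own pace and stop on an object; "force" is the grip in N (left out, the last holds). Time passes only in rows, so rows that repeat a pose let the fingers close. It gives the time, the measured TCP pose, the force, the opening and the grip force at its end, in the units of the state.
- r.get_obs(): the state, without advancing time (a new reading comes with each control period).
- imaging.grab_frame(name): name is "scene" or "top"; returns the picture (400x640x3 uint8, red, green, blue); there is no depth.
- imaging.camera_info(name): a dict with "intrinsics" (3x3 intrinsics, pixels), "k1" (the pictures are not rectified: a ray, as slopes to the right and down, at radius r is drawn at 1 + k1 r^2 times it, then the intrinsics apply), "rvec" (rotation vector, rad) and "tvec" (3), from world to camera coordinates, as OpenCV has them. Camera axes: x right, y down, z forward; pixel columns grow to the right and rows downward; lengths in mm; the calibration is good to about 2 mm. A picture is of the moment at which its call begins. camera_info takes no time and is no camera call.
- r.hand_in(): hands the job in; it is judged then, once.
The state is a dict: "clock": time; "qpos": joint angles; "joint_vel": joint speeds; "joint_torque": joint torques, N m; "eef_pos": TCP position; "tool_rot": TCP orientation; "contact_force": force on the tool from outside, world axes, zero at the start; "ft_torque": the same for the moment, N m; "grip_width": finger opening in mm; "grasp_force": force on a finger pad.
Only numpy, scipy, OpenCV 4.12 (cv2) and the standard library are available. Lean on these libraries where they do the work, as an engineer would, in place of code of your own. Each camera call takes 0.05 s, during which the arm holds its last target. There are 200 camera calls.

## Working session

There is one attempt and no reset: what is moved stays moved. The work goes in short steps, Python scripts to look and compute and a tool call to move; the robot and the scene stay as the last step left them, time stands still between calls to the robot, and variables do not carry over. Pictures are saved under pics/ and viewed, at most 13 in all, crops included, and the job is handed in when it is done.

Besides the shell and the picture viewer there is one more tool, called as name([rows], argument=value, ...), one row to a line, values as JSON. drive_tool: Moves the arm, as the interface text tells. Its arguments: {"type":"object","properties":{"motion":{"type":"array"},"gripper":{"type":"number"},"force":{"type":"number"}},"required":["motion"]}

```bash
mkdir -p pics; cat > h.py <<'E'
import numpy as np, cv2
from cell import r, imaging
def cam(n):
    c=imaging.camera_info(n); R=cv2.Rodrigues(np.array(c["rvec"],float))[0]
    return np.array(c["intrinsics"],float),float(c["k1"]),R,np.array(c["tvec"],float).ravel()
def dist(K,k1): return np.array([k1,0,0,0,0.])
def ray(n,px):
    K,k1,R,t=cam(n)
    p=cv2.undistortPoints(np.array([[px]],float),K,dist(K,k1)).ravel()
    return -R.T@t, R.T@np.array([p[0],p[1],1.])
def onz(n,px,z):
    o,d=ray(n,px); return o+d*(z-o[2])/d[2]
def proj(n,P):
    K,k1,R,t=cam(n)
    return cv2.projectPoints(np.array(P,float).reshape(-1,1,3),cv2.Rodrigues(R)[0],t,K,dist(K,k1))[0].reshape(-1,2)
def save(n,f): 
    im=imaging.grab_frame(n)[:,:,::-1]; cv2.imwrite(f,im); return im
E
python3 - <<'E'
from h import *
for n in("scene","top"):
    save(n,f"pics/{n}0.png"); K,k1,R,t=cam(n); print(n,K[0,0],k1,(-R.T@t).round(),R[2].round(2))
o=r.get_obs();print(o["eef_pos"],o["tool_rot"],o["clock"])
E
```

```text
scene 361.7151695131349 -0.009399800837530212 [950. 646. 971.] [-0.36 -0.49 -0.8 ]
top 511.3207421948208 0.05724843346832383 [ 334.  111. 1432.] [ 0.18  0.01 -0.98]
[ 178.09786674 -624.53286581  230.37790471] [-3.13985624e+00  1.37300499e-04  2.77881035e-01] 0.1
```

View pics/scene0.png

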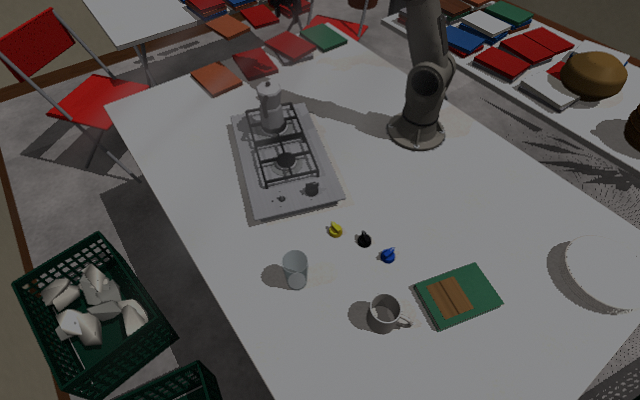

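View pics/top0.png

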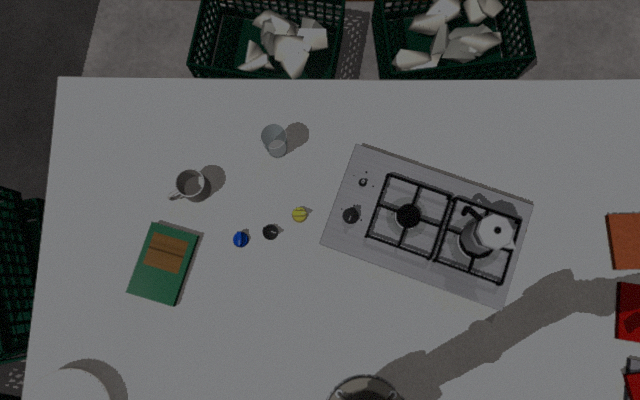

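Top view: the three candidates are yellow at (300,214), black at (270,232) and blue at (241,239). The black one fits "loose black knob", and the other black knob at (351,215) is fitted on the hob. The bare shaft is at about (363,182). I'll enlarge to confirm.

```bash
python3 - <<'E'
from h import *
a=cv2.imread("pics/top0.png");b=cv2.imread("pics/scene0.png")
def c(im,x,y,w,h,s): return cv2.convertScaleAbs(cv2.resize(im[y:y+h,x:x+w],None,fx=s,fy=s,interpolation=cv2.INTER_CUBIC),alpha=2.2)
A=np.hstack([c(a,250,212,40,40,7),c(a,335,165,60,60,280/60)]);
B=np.hstack([c(b,344,222,40,40,7),c(b,265,170,60,60,280/60)])
cv2.imwrite("pics/crop.png",np.vstack([A,B]))
E
```

```text
(no output)
```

View pics/crop.png

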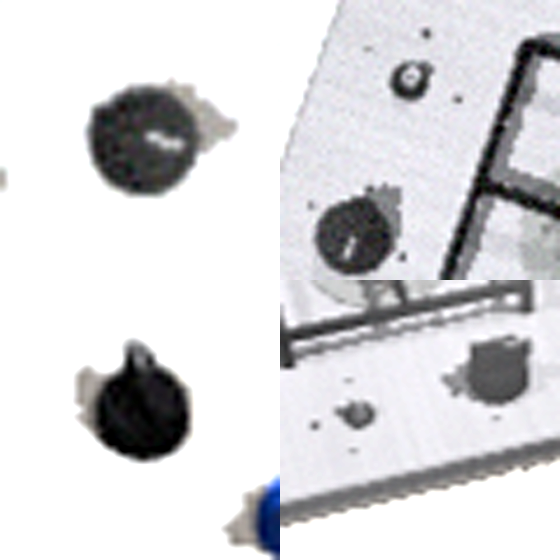

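Confirmed: the black one in the crop is an upright knob with a white pointer. The bare shaft is visible at top (363,182) and scene (281,198). Next I measure.

```bash
cat > m.py <<'E'
from h import *
ims={n:cv2.imread(f"pics/{n}0.png") for n in("top","scene")}
def blob(n,x0,y0,x1,y1,th):
    g=ims[n][y0:y1,x0:x1].max(2); m=(g<th).astype(np.uint8)
    k,l,s,c=cv2.connectedComponentsWithStats(m,connectivity=4); i=1+np.argmax(s[1:,4])
    return c[i]+[x0,y0],s[i]+[x0,y0,0,0,0]
def tri(a,b):
    (o1,d1),(o2,d2)=ray("top",a),ray("scene",b); d1/=np.linalg.norm(d1);d2/=np.linalg.norm(d2)
    A=np.array([d1,-d2]).T; s=np.linalg.lstsq(A,o2-o1,rcond=None)[0]; p,q=o1+s[0]*d1,o2+s[1]*d2
    return (p+q)/2,np.linalg.norm(p-q)
E
python3 - <<'E'
from m import *
np.set_printoptions(precision=1,suppress=True)
for n,b in(("top",(255,220,288,246)),("scene",(350,225,376,252))):
    for th in(45,60):
        c,s=blob(n,*b,th); print("knob",n,th,c,s,onz(n,c,12),onz(n,c,14))
for n,b in(("top",(340,203,361,226)),("scene",(302,178,322,198))):
    c,s=blob(n,*b,55); print("other",n,c,s,onz(n,c,69))
print(ims["top"][174:190,354:372].max(2)); print(ims["scene"][190:206,272:290].max(2)); print("loose");print(ims["top"][222:242,262:282].max(2)); print("oth"); print(ims["top"][205:226,341:364].max(2))
for n in("top","scene"):
  g=cv2.cvtColor(ims[n],cv2.COLOR_BGR2GRAY)
E
```

```text
knob top 45 [269.7 231.6] [263 225  15  15 157] [491.6 263.7  12. ] [491.4 263.5  14. ]
knob top 60 [270.  231.7] [263 225  16  15 182] [491.2 262.8  12. ] [491.  262.6  14. ]
knob scene 45 [363.7 240.4] [357 232  14  16 148] [496.3 267.1  12. ] [497.2 267.9  14. ]
knob scene 60 [363.7 240.1] [357 232  14  16 159] [495.6 266.2  12. ] [496.6 267.   14. ]
other top [350.6 215. ] [343 207  16  17 202] [531.8  41.1  69. ]
other scene [311.3 189.1] [305 183  13  14 144] [534.6  45.3  69. ]
[[104 102 106 102 102 104 110 109 105 105 102 104 103 107 105 106 107 108]
 [ 83 103 107 104 105 107 104 108 106 106 106 109 105 103 107 104 107 105]
 [105  98 104 107 104 106 107 109 105 110 105 108 104 106 106 108 109 107]
 [106 105 105 105 104 104 104 101 107 104 107 104 105 103 104 102 109 106]
 [108 108 110 106 105 105 102  70  69  71  77  67  70  99 109 106 104 105]
 [107 106 102 108 107  88  51  33  65  95  60  38  49  64 101 106 104 106]
 [109 110 108 108 101  54  26  63  94 105 103  44  39  62  99 108 104 108]
 [109 103 107 106  89  35  27  84  73  78  92  43  37  99 107 108 105 105]
 [106 109 
[... 4840 characters left out ...]
 69 103 107 109 112]
 [106 100  65  35  23  27  29  56  91  49  31  23  26  27  27  20  33  66
  103  92  62 107 111]
 [111  98  98  55  29  30  36  48  59  33  23  26  29  28  29  26  59 105
  109  78  51 109 113]
 [107  98 102  81  44  29  21  27  29  30  24  28  26  19  23  60  98 107
  112 106 106 108 114]
 [105 100  97  99  77  49  35  29  28  22  22  18  27  30  45  91 107 108
  111 109 108 109 108]
 [105  97  99  98 100  96  76  52  34  39  37  47  56  89  96 105 108 110
  108 109 107 109 111]
 [106 101 103  98  97  98 103  94  94 100  95  92  95 100 105 107 106 106
  107 108 109 108 112]
 [105 101  97  98  96  99  97 101 103  98  98 101  96 100 108 108 104 105
  108 106 107 112 107]]
```

```bash
python3 - <<'E'
from m import *
np.set_printoptions(precision=3,suppress=True)
deg=np.degrees
def line(x0,y0,x1,y1,th,z):
    g=ims["top"][y0:y1,x0:x1].max(2).astype(float); ys,xs=np.nonzero(g>th); w=g[ys,xs]-30
    P=np.array([onz("top",(x+x0,y+y0),z)[:2] for x,y in zip(xs,ys)]); c=np.average(P,axis=0,weights=w)
    e,v=np.linalg.eigh(np.cov(P.T,aweights=w)); return c,v[:,1]
for nm,b,z,zc in(("loose",(268,229,277,235),34,12),("other",(347,214,352,221),92,69)):
    c,v=line(*b,48,z); bb=(255,220,288,246) if nm=="loose" else (340,203,361,226)
    a=onz("top",blob("top",*bb,55)[0],zc)[:2]
    d=c-a; v=v*np.sign(v@d); print(nm,"axis",a,"line c",c,"lineyaw",deg(np.arctan2(v[1],v[0])),"axis->c",deg(np.arctan2(d[1],d[0])),np.linalg.norm(d))
n=onz("scene",(363.5,231.5),24); a=onz("scene",(363.7,240.3),12); d=n-a; print("scene nose yaw",deg(np.arctan2(d[1],d[0])),np.hypot(*d[:2]))
print("knob tri",tri(blob("top",255,220,288,246,50)[0],blob("scene",350,225,376,252,50)[0]))
print("other tri",tri(blob("top",340,203,361,226,55)[0],blob("scene",302,178,322,198,55)[0]))
# shaft tip: bright disc in top; scene
for n,p,z in(("top",(362.8,180.8),74),("top",(362.6,181.6),60),("scene",(281.6,197.3),74)): print("shaft",n,onz(n,p,z))
# hob top outline
g=cv2.cvtColor(ims["top"],cv2.COLOR_BGR2GRAY); 
ed=cv2.Canny(g,15,40); L=cv2.HoughLinesP(ed[120:320,310:545],1,np.pi/720,40,minLineLength=50,maxLineGap=6)
for l in L[:,0]:
    p=onz("top",l[:2]+[310,120],52);q=onz("top",l[2:]+[310,120],52);d=q-p;print(l[:2]+[310,120],l[2:]+[310,120],p[:2],q[:2],"yaw",deg(np.arctan2(d[1],d[0])))
E
```

```text
loose axis [491.27  262.948] line c [488.594 251.98 ] lineyaw -106.74574356753159 axis->c -103.71022536690738 11.28970057415766
other axis [531.811  41.079] line c [520.695  45.549] lineyaw 160.61598634852174 axis->c 158.09427552006616 11.98099925607703
scene nose yaw -126.30080344388986 24.28876862136351
knob tri (array([492.53 , 264.18 ,   4.393]), np.float64(0.7337837073614184))
other tri (array([532.279,  41.13 ,  63.34 ]), np.float64(0.9712039708381851))
shaft top [625.163   8.149  74.   ]
shaft top [625.917   7.648  60.   ]
shaft scene [631.113  20.427  74.   ]
[319 244] [501 310] [454.708 125.484] [ 288.062 -350.568] yaw -109.29306795271613
[355 144] [533 206] [734.662  27.729] [ 563.485 -451.022] yaw -109.67446387210357
[362 143] [533 201] [737.669   8.208] [ 577.185 -451.895] yaw -109.22884049641283
[367 229] [511 281] [496.504  -4.144] [ 362.891 -380.909] yaw -109.52603420333766
[364 235] [509 288] [480.136   4.074] [ 344.702 -374.615] yaw -109.67908020284354
[390 172] [529 222] [655.25  -68.601] [ 519.857 -437.711] yaw -110.1435142397269
[386 175] [528 225] [646.692 -57.48
[... 1395 characters left out ...]
58] [ 597.571 -239.037] yaw -19.88548155186707
[396 230] [462 241] [494.525 -82.39 ] [ 466.68  -258.042] yaw -99.00791224626477
[366 240] [388 177] [466.666  -1.225] [641.085 -62.908] yaw -19.475977195055627
[502 284] [522 220] [ 354.742 -357.156] [ 525.08  -419.639] yaw -20.144127967455557
[364 236] [439 263] [477.428   4.092] [ 407.347 -194.867] yaw -109.404210784814
[370 148] [505 195] [723.39  -13.984] [ 593.108 -378.5  ] yaw -109.66743058475745
[400 188] [451 206] [610.422 -95.31 ] [ 561.556 -232.346] yaw -109.62553282473729
[441 261] [509 286] [ 412.703 -200.342] [ 349.865 -374.936] yaw -109.7944572171895
[389 173] [466 200] [652.402 -65.81 ] [ 578.451 -273.347] yaw -109.61225115189679
```

```bash
cat >> h.py <<'E'
from scipy.spatial.transform import Rotation as Ro
def shift(p0,rpy0,P,yaw=None):
    R=Ro.from_euler("xyz",rpy0).as_matrix(); s=R.T@(np.array(P,float)-p0)
    d=0 if yaw is None else -((yaw-rpy0[2]+np.pi)%(2*np.pi)-np.pi)
    return s.round(1),round(d,3)
E
python3 - <<'E'
from h import *
p,e=np.array([178.293,-625.104,231.347]),np.array([np.pi,0,.278])
for P in([178.3,-625.1,360],[430,-420,370],[560,-100,330],[493,264.5,140]): print(shift(p,e,P,1.274))
E
```

```text
(array([   0. ,   -0. , -128.7]), np.float64(-0.996))
(array([ 298.3, -128.2, -138.7]), np.float64(-0.996))
(array([ 511.2, -400.2,  -98.7]), np.float64(-0.996))
(array([ 546.8, -769.1,   91.3]), np.float64(-0.996))
```

drive_tool([
  {"linear": [0, 0, -62], "roll": 0},
  {"linear": [0, 0, -124], "roll": 0},
  {"linear": [50, -21, -138], "roll": -0.1},
  {"linear": [100, -43, -138], "roll": -0.2},
  {"linear": [150, -64, -138], "roll": -0.3},
  {"linear": [200, -86, -138], "roll": -0.4},
  {"linear": [250, -107, -138], "roll": -0.5},
  {"linear": [298, -128, -138], "roll": -0.6},
  {"linear": [334, -174, -130], "roll": -0.7},
  {"linear": [370, -220, -125], "roll": -0.8},
  {"linear": [405, -265, -120], "roll": -0.9},
  {"linear": [440, -310, -110], "roll": -0.996},
], gripper=55, force=40)

```text
clock: 1.6
eef_pos: [516.8, -204.5, 341.1]
tool_rot: [3.141, 0.0, 1.277]
contact_force: [0.8, -0.1, -0.0]
grip_width: 54.7
grasp_force: 0.0
```

```bash
python3 - <<'E'
from h import *
o=r.get_obs(); p,e=np.array(o["eef_pos"]),np.array(o["tool_rot"]); print(p,e,o["qpos"],o["clock"])
for P in([560,-100,330],[493,264.5,140]): print(shift(p,e,P,1.274))
E
```

```text
[ 516.82945189 -204.5248746   341.1048067 ] [3.14108440e+00 2.96101757e-04 1.27694457e+00] [ 0.62504682  0.18018018 -0.38060439  1.59327187  0.06816897  1.38072135
 -0.0566789 ] 1.6
(array([112.6,  11. ,  11.1]), np.float64(0.003))
(array([ 442.1, -158.8,  200.9]), np.float64(0.003))
```

drive_tool([
  {"linear": [56, 5, 5]},
  {"linear": [112, 8, 11]},
  {"linear": [165, -20, 30]},
  {"linear": [220, -48, 65]},
  {"linear": [272, -75, 95]},
  {"linear": [320, -98, 120]},
  {"linear": [362, -119, 145]},
  {"linear": [405, -140, 172]},
  {"linear": [442, -159, 196]},
  {"linear": [442, -159, 201]},
])

```text
invalid input
```

```bash
python3 - <<'E'
from h import *
o=r.get_obs(); p,e=np.array(o["eef_pos"]),np.array(o["tool_rot"]); print(p,e,o["qpos"],o["clock"])
ims=[save(n,f"pics/{n}1.png") for n in("top","scene")]
for n in("top","scene"): print(n,proj(n,[[493,264.5,12],p,p+[0,0,-100]]))
c=lambda im,x,y:cv2.convertScaleAbs(cv2.resize(im[y:y+80,x:x+80],(400,400),interpolation=cv2.INTER_CUBIC),alpha=1.8)
cv2.imwrite("pics/c1.png",np.hstack([c(ims[0],230,190),c(ims[1],320,190)]))
E
```

```text
[ 516.82945189 -204.5248746   341.1048067 ] [3.14108440e+00 2.96101757e-04 1.27694457e+00] [ 0.62504682  0.18018018 -0.38060439  1.59327187  0.06816897  1.38072135
 -0.0566789 ] 1.6
top [[269.44365336 231.0965872 ]
 [471.70793532 204.86131241]
 [459.50883172 211.80870995]]
scene [[363.99312583 239.23786466]
 [265.81514996  75.79587531]
 [269.36737401 103.35983581]]
```

View pics/c1.png

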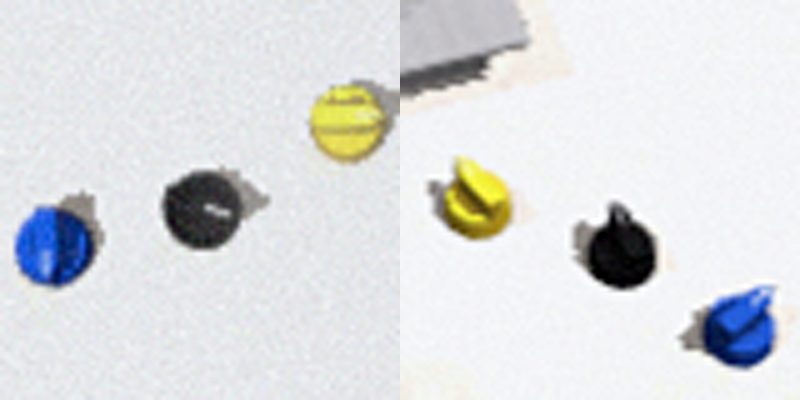

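The rows need "roll", so that move was refused and the arm did not move. The picture shows blue, black and yellow in place. The black knob's pointer runs right and slightly down in top, from about (271,231) to (276,233), which matches nose yaw ≈ -107°.

drive_tool([
  {"linear": [56, 5, 5], "roll": 0},
  {"linear": [112, 8, 11], "roll": 0},
  {"linear": [165, -20, 30], "roll": 0},
  {"linear": [220, -48, 65], "roll": 0},
  {"linear": [272, -75, 95], "roll": 0},
  {"linear": [320, -98, 120], "roll": 0},
  {"linear": [362, -119, 145], "roll": 0},
  {"linear": [405, -140, 172], "roll": 0},
  {"linear": [442, -159, 196], "roll": 0},
  {"linear": [442, -159, 201], "roll": 0},
])

```text
clock: 2.95
eef_pos: [490.9, 266.1, 138.4]
tool_rot: [-3.138, 0.0, 1.28]
contact_force: [-0.4, -0.5, -0.2]
grip_width: 55.0
grasp_force: 0.0
```

```bash
python3 - <<'E'
from h import *
o=r.get_obs(); p,e=np.array(o["eef_pos"]),np.array(o["tool_rot"]); print(p,e,o["qpos"],o["clock"])
ims=[save(n,f"pics/{n}2.png") for n in("top","scene")]
for n in("top","scene"): print(n,proj(n,[[493,264.5,12],p,p+[0,0,-100]]))
c=lambda im,x,y:cv2.convertScaleAbs(cv2.resize(im[y:y+80,x:x+80],(400,400),interpolation=cv2.INTER_CUBIC),alpha=1.8)
cv2.imwrite("pics/c2.png",np.hstack([c(ims[0],230,190),c(ims[1],320,190)]))
E
```

```text
[490.93188567 266.08522315 138.42536174] [-3.13759435e+00  4.14757379e-04  1.28027942e+00] [-0.05849684  0.38480813 -0.63738368  1.84447434  0.26482885  1.0014113
 -1.09629358] 2.95
top [[269.44365336 231.0965872 ]
 [263.58331059 226.33242652]
 [267.83044004 230.76237002]]
scene [[363.99312583 239.23786466]
 [369.55865184 215.80458301]
 [365.75514244 234.71026324]]
```

View pics/c2.png

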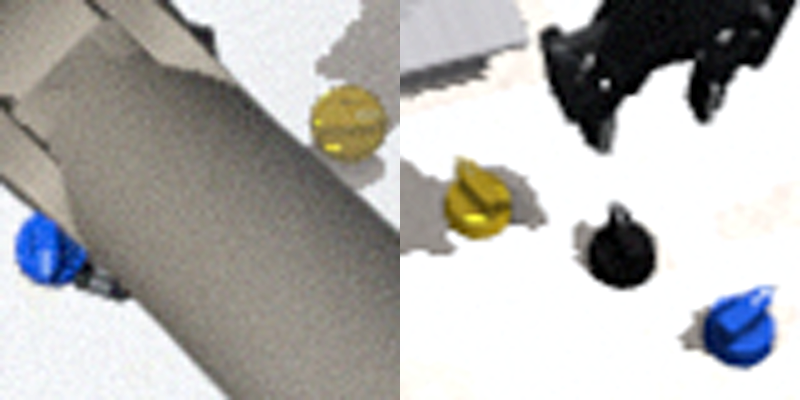

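Scene: fingertips at about (360,220) and (381,214) straddle the knob at (364,240). I'll descend to just above it and check the alignment.

drive_tool([
  {"linear": [0, 0, 50], "roll": 0},
  {"linear": [0, 0, 90], "roll": 0},
  {"linear": [0, 0, 100], "roll": 0},
  {"linear": [0, 0, 100], "roll": 0},
])

```text
clock: 3.55
eef_pos: [494.6, 262.0, 40.9]
tool_rot: [3.141, 0.0, 1.272]
contact_force: [0.7, -0.2, -0.4]
grip_width: 54.8
grasp_force: 0.0
```

```bash
python3 - <<'E'
from h import *
o=r.get_obs(); p,e=np.array(o["eef_pos"]),np.array(o["tool_rot"]); print(p,e,o["clock"])
im=save("scene","pics/scene3.png")
x=p+0; d=np.array([np.cos(e[2]),np.sin(e[2]),0]); y=np.array([np.sin(e[2]),-np.cos(e[2]),0])
print(proj("scene",[p,p+27.5*y,p-27.5*y,p-20*d]))
cv2.imwrite("pics/c3.png",cv2.convertScaleAbs(cv2.resize(im[205:265,325:405],(800,600),interpolation=cv2.INTER_CUBIC),alpha=2.2))
E
```

```text
[494.63525045 261.99910842  40.85373035] [3.14077964e+00 9.33120427e-05 1.27208600e+00] 3.55
[[364.02080503 233.97115264]
 [355.59790015 236.52883902]
 [372.35930973 231.43857333]
 [361.39134702 228.68781776]]
```

View pics/c3.png

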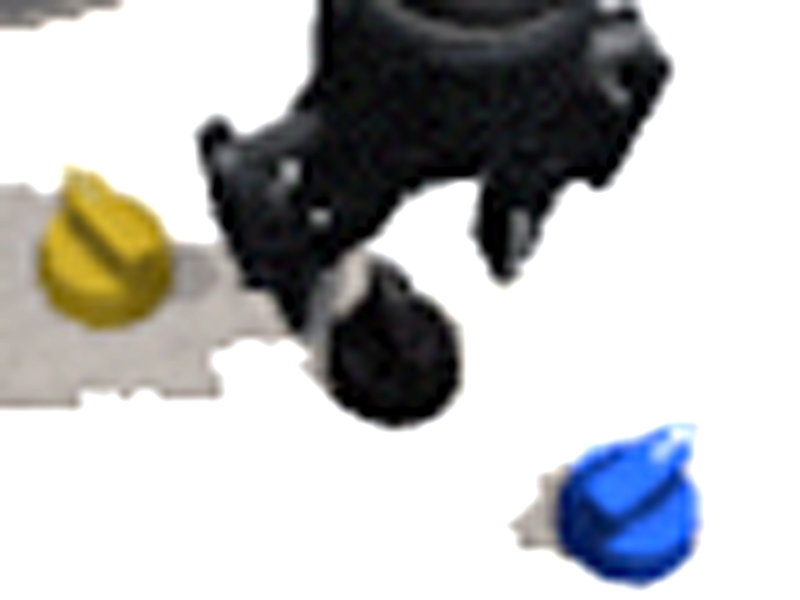

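drive_tool([
  {"linear": [1, 0, 12], "roll": 0},
  {"linear": [1, 0, 21], "roll": 0},
  {"linear": [1, 0, 21], "roll": 0},
  {"linear": [1, 0, 21], "roll": 0},
])

```text
clock: 4.1
eef_pos: [494.0, 264.0, 19.3]
tool_rot: [3.142, -0.0, 1.274]
contact_force: [-0.9, -0.7, 0.1]
grip_width: 54.7
grasp_force: 0.0
```

drive_tool([
  {"linear": [0, 0, 0], "roll": 0},
  {"linear": [0, 0, 0], "roll": 0},
  {"linear": [0, 0, 0], "roll": 0},
  {"linear": [0, 0, 0], "roll": 0},
  {"linear": [0, 0, 0], "roll": 0},
  {"linear": [0, 0, 0], "roll": 0},
], gripper=5, force=50)

```text
clock: 4.85
eef_pos: [494.3, 264.1, 19.6]
tool_rot: [3.141, -0.001, 1.274]
contact_force: [-0.5, -0.3, 4.5]
grip_width: 12.6
grasp_force: 51.7
```

drive_tool([
  {"linear": [0, 0, -30], "roll": 0},
  {"linear": [0, 0, -80], "roll": 0},
  {"linear": [0, 0, -120], "roll": 0.045},
  {"linear": [0, 0, -120], "roll": 0.045},
  {"linear": [0, 0, -120], "roll": 0.045},
])

```text
clock: 5.48
eef_pos: [493.2, 263.0, 138.1]
tool_rot: [-3.14, 0.002, 1.229]
contact_force: [0.1, -0.5, -0.5]
grip_width: 12.4
grasp_force: 51.2
```

```bash
python3 - <<'E'
from h import *
o=r.get_obs(); p,e=np.array(o["eef_pos"]),np.array(o["tool_rot"]); print(p,e,o["clock"],o["contact_force"])
im=save("scene","pics/scene4.png");t=save("top","pics/top4.png")
a=proj("scene",[p]).ravel();b=proj("top",[p]).ravel();print(a,b)
c=lambda im,q:cv2.convertScaleAbs(cv2.resize(im[int(q[1])-25:int(q[1])+25,int(q[0])-20:int(q[0])+20],(400,500),interpolation=cv2.INTER_CUBIC),alpha=3)
print([int(v) for v in a],[int(v) for v in b])
cv2.imwrite("pics/c4.png",np.hstack([c(im,a),c(t,b)]))
print(shift(p,e,[627.2,9.5,p[2]],1.2287))
E
```

```text
[493.17677565 262.96433197 138.10257191] [-3.14044803e+00  2.00946088e-03  1.22895281e+00] 5.475 [ 0.14999132 -0.47165014 -0.48900486]
[368.20438652 215.52118807] [264.84965331 225.48077839]
[368, 215] [264, 225]
(array([-1.939e+02,  2.112e+02,  1.000e-01]), np.float64(0.0))
```

View pics/c4.png

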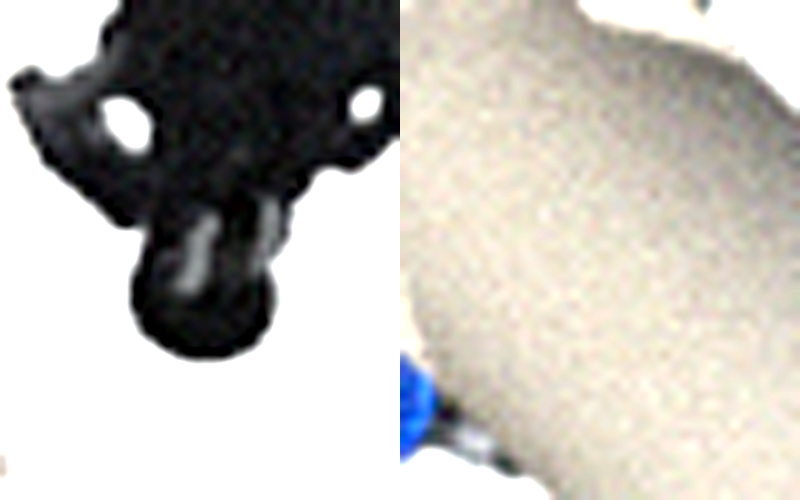

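The scene crop shows the knob held upright, skirt centre at about (368,219), skirt bottom at row 226. The arm hides it in the top view. I'm moving it above the shaft.

drive_tool([
  {"linear": [-35, 38, 0], "roll": 0},
  {"linear": [-75, 82, 0], "roll": 0},
  {"linear": [-113, 123, 0], "roll": 0},
  {"linear": [-150, 163, 0], "roll": 0},
  {"linear": [-180, 196, 0], "roll": 0},
  {"linear": [-194, 211, 10], "roll": 0},
  {"linear": [-194, 211, 30], "roll": 0},
  {"linear": [-194, 211, 32], "roll": 0},
  {"linear": [-194, 211, 32], "roll": 0},
  {"linear": [-194, 211, 32], "roll": 0},
])

```text
clock: 6.82
eef_pos: [627.8, 11.9, 107.9]
tool_rot: [3.141, -0.001, 1.231]
contact_force: [-0.6, -0.9, -1.0]
grip_width: 12.7
grasp_force: 51.1
```

```bash
python3 - <<'E'
from h import *
o=r.get_obs(); p,e=np.array(o["eef_pos"]),np.array(o["tool_rot"]); print(p,e,o["clock"],o["contact_force"],o["qpos"])
im=save("scene","pics/scene5.png");t=save("top","pics/top5.png")
print(proj("scene",[p,p-[0,0,19.6],[532.7,42.5,58]]),proj("top",[p]))
big=lambda m:cv2.convertScaleAbs(cv2.resize(m,None,fx=10,fy=10,interpolation=cv2.INTER_CUBIC),alpha=2.2)
cv2.imwrite("pics/c5.png",big(im[160:215,255:335]))
E
```

```text
[627.75391779  11.9336235  107.91736638] [ 3.14080394e+00 -6.34037833e-04  1.23111887e+00] 6.825 [-0.5590253  -0.92257478 -1.02213548] [ 0.29647512  0.51459412 -0.51636303  1.7065271   0.29329811  0.99713007
 -0.66442235]
[[280.15009743 188.27842685]
 [280.66640764 192.24890528]
 [311.28701092 190.45942458]] [[362.32112143 177.15478009]]
```

View pics/c5.png

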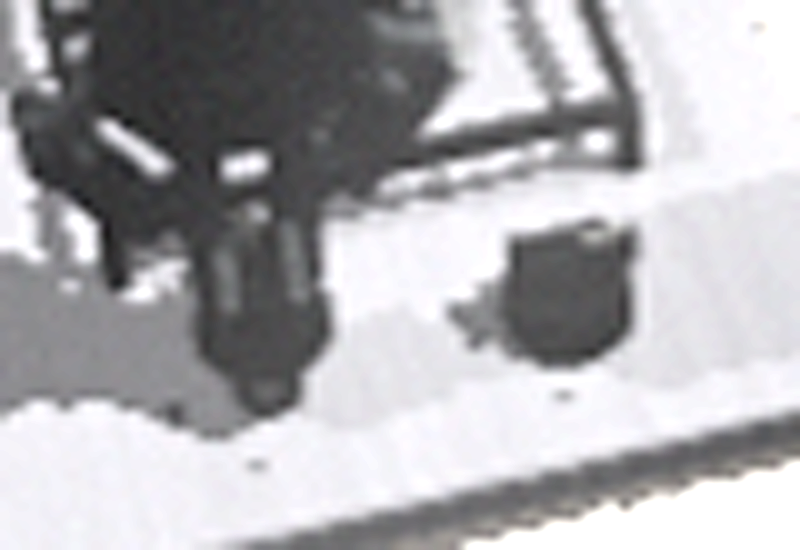

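Scene crop: the held knob's skirt spans columns 275.0 to 287.8, above the collar at about (281.8,199.5). The fitted knob spans columns 305.5 to 318.2 with its bottom at row 196.5. I'll back-project both foot arcs onto their planes and fit circles, so the camera's calibration error cancels.

```bash
cat > arc.py <<'E'
from h import *
from scipy.optimize import least_squares
def arc(g,c,z,angs,frac=0.5,r0=3,r1=10,R=22.,verbose=0):
    P=[]
    for a in np.radians(angs):
        s=np.arange(r0,r1,.1); xs=(c[0]+s*np.cos(a)).astype(np.float32); ys=(c[1]+s*np.sin(a)).astype(np.float32)
        v=cv2.remap(g,xs[None],ys[None],cv2.INTER_LINEAR).ravel()
        i=np.argmax(v>46); P.append((xs[i],ys[i]))
    P=np.array(P); W=np.array([onz("scene",q,z)[:2] for q in P])
    f=least_squares(lambda q:np.hypot(*(W-q).T)-R,W.mean(0),loss="soft_l1")
    return P,f.x,f.fun
E
python3 - <<'E'
from arc import *
np.set_printoptions(precision=1,suppress=True,linewidth=160)
g=cv2.imread("pics/scene5.png").max(2)
print(g[184:203,270:293]); gf=g.astype(np.float32)
h=np.radians(-19.6)
P,o,f=arc(gf,(311.6,190.3),58,range(20,161,10)); print("other",o,f, "-> shaft",o+100*np.array([np.cos(h),np.sin(h)]))
ang=[-5,5,15,25,35,45,140,150,160,170,180]
P,k,f=arc(gf,(281.4,192.2),88.3,ang); print("held",k,f,P)
E
```

```text
[[ 43  53  58  43  31  29  35  42  40  36  39  31  32  48  56  40  42  88 116 114 114 117 117]
 [ 61  54  56  48  29  29  44  52  41  34  34  34  32  49  58  44  40  89 118 115 115 117 116]
 [ 79 100 102  80  35  28  46  58  48  31  33  34  34  45  54  47  33  86 119 118 116 116 116]
 [104 109  95  59  36  30  39  56  51  32  35  34  33  43  55  50  37  89 118 114 115 115 116]
 [100  96  99  58  43  30  37  51  51  35  38  35  35  39  55  51  52  96 119 117 117 117 117]
 [ 99  70  75  66  53  29  36  51  52  34  36  35  37  40  58  57  41  65 101 117 116 116 116]
 [ 74  65  66  67  56  32  35  53  54  36  38  37  37  36  42  44  35  51  95 116 116 117 117]
 [ 66  66  66  64  48  31  33  41  40  34  33  34  35  35  37  38  38  42  91 117 116 114 108]
 [ 66  66  67  62  44  31  33  37  32  32  34  34  36  36  38  39  36  38  84 111 109 109 108]
 [ 67  66  67  62  45  29  31  36  33  35  35  33  36  37  36  39  36  38  81 108 106 107 107]
 [ 65  69  66  68  53  29  34  35  36  36  35  35  36  38  37  36  34  58  93 106 107 107 107]
 [ 68  68  69  68  56  34  33  35  34  35  35  37  35  
[... 367 characters left out ...]
 41  48  47  40  41  82 107 106 105 106 107 105 106]
 [ 66  59  49  58  68  68  69  67  58  41  36  39  39  35  58  92 106 106 105 106 107 105 104]
 [ 63  54  37  55  67  66  68  67  66  59  45  40  54  87 106 102 105 104 104 106 107 106 105]
 [107  88  58  61  64  67  66  65  65  63  85 107 108 112 114 112 113 108 104 105 106 106 108]]
other [532.8  41.3] [-0.4 -0.5 -0.5 -0.7  0.2  0.2  0.3  0.6  0.1  0.3  0.5  0.6 -0.7 -0.8 -1.5] -> shaft [627.    7.7]
held [627.1   9.7] [-1.  -0.4 -0.7 -0.2 -0.1  0.9  0.6 -0.  -0.2 -1.5 -1.3] [[287.2 191.7]
 [287.2 192.7]
 [286.7 193.6]
 [286.3 194.5]
 [285.7 195.2]
 [285.1 195.9]
 [276.2 196.6]
 [275.3 195.8]
 [274.4 194.8]
 [274.1 193.5]
 [273.8 192.2]]
```

```bash
sed -i 's/i=np.argmax(v>46)/i=np.argmax(v>(35+np.median(v[-20:]))\/2)/' arc.py; python3 - <<'E'
from arc import *
np.set_printoptions(precision=1,suppress=True,linewidth=160)
gf=cv2.imread("pics/scene5.png").max(2).astype(np.float32); h=np.radians(-19.6); u=np.array([np.cos(h),np.sin(h)])
_,o,f=arc(gf,(311.6,190.3),58,range(0,151,10)); s=o+100*u; print("other",o,f,"shaft",s)
for z in(87.3,88.3,89.3):
    _,k,f=arc(gf,(281.4,192.2),z,[-5,5,15,25,35,45,140,150,160,170,180],r1=9); print("held",z,k,f)
o=r.get_obs(); e=o["tool_rot"]; p=np.array(o["eef_pos"]);print(p)
E
```

```text
other [535.2  43.6] [ 1.   0.5  0.7  0.4 -0.1 -0.9  0.  -0.7  0.  -0.3 -0.4  0.5  0.3 -0.4  1.4  1.2] shaft [629.4  10.1]
held 87.3 [626.9  11.5] [-0.4 -0.2 -0.  -0.4 -0.1  0.2  0.4 -0.1 -0.  -0.7 -0.3]
held 88.3 [627.3  12.2] [-0.4 -0.2 -0.  -0.4 -0.1  0.2  0.4 -0.1 -0.  -0.8 -0.3]
held 89.3 [627.6  12.9] [-0.4 -0.2 -0.1 -0.4 -0.1  0.2  0.4 -0.1 -0.  -0.8 -0.3]
[628.   11.1 108. ]
```

drive_tool([
  {"linear": [-2, 1.2, 0], "roll": 0},
  {"linear": [-2, 1.2, 6], "roll": 0},
  {"linear": [-2, 1.2, 12], "roll": 0},
  {"linear": [-2, 1.2, 15], "roll": 0},
  {"linear": [-2, 1.2, 17], "roll": 0},
  {"linear": [-2, 1.2, 17], "roll": 0},
  {"linear": [-2, 1.2, 17], "roll": 0},
])

```text
clock: 7.8
eef_pos: [628.3, 8.1, 90.5]
tool_rot: [3.141, -0.0, 1.229]
contact_force: [-0.3, -0.8, -0.8]
grip_width: 12.4
grasp_force: 51.1
```

No force at 3 mm below the tip level, so the mouth is over the shaft. I'll carry on down to just past the point where the D starts.

drive_tool([
  {"linear": [0, 0, 3], "roll": 0},
  {"linear": [0, 0, 6], "roll": 0},
  {"linear": [0, 0, 8], "roll": 0},
  {"linear": [0, 0, 9], "roll": 0},
  {"linear": [0, 0, 10], "roll": 0},
  {"linear": [0, 0, 10], "roll": 0},
])

```text
clock: 8.55
eef_pos: [627.9, 8.2, 81.2]
tool_rot: [-3.141, 0.001, 1.229]
contact_force: [-2.2, 0.3, 7.6]
grip_width: 12.5
grasp_force: 52.1
```

Force 7.6 N with the knob 12.4 mm on: the shaft is being pressed before the D engages, so the angle is slightly off. I'll try small turns while pressing lightly.

drive_tool([
  {"linear": [0, 0, 0], "roll": 0.05},
  {"linear": [0, 0, 0], "roll": 0.1},
  {"linear": [0, 0, 0], "roll": 0.1},
])

```text
clock: 8.93
eef_pos: [628.0, 8.1, 81.3]
tool_rot: [3.142, 0.001, 1.129]
contact_force: [-3.2, 0.8, 7.3]
grip_width: 12.6
grasp_force: 52.1
```

drive_tool([
  {"linear": [0, 0, 0], "roll": -0.1},
  {"linear": [0, 0, 0], "roll": -0.2},
  {"linear": [0, 0, 0], "roll": -0.2},
])

```text
clock: 9.3
eef_pos: [627.8, 8.3, 81.2]
tool_rot: [-3.141, 0.0, 1.329]
contact_force: [-4.1, -0.4, 6.3]
grip_width: 12.3
grasp_force: 52.1
```

drive_tool([
  {"linear": [-0.3, -0.9, 0], "roll": 0.05},
  {"linear": [-0.3, -0.9, 0], "roll": 0.1},
  {"linear": [-0.3, -0.9, 0], "roll": 0.1},
])

```text
clock: 9.68
eef_pos: [627.9, 8.2, 81.6]
tool_rot: [3.14, -0.0, 1.229]
contact_force: [-1.4, 0.2, 6.2]
grip_width: 12.5
grasp_force: 52.1
```

```bash
python3 - <<'E'
from arc import *
np.set_printoptions(precision=2,suppress=True,linewidth=160)
o=r.get_obs(); print(o["eef_pos"],o["contact_force"],o["ft_torque"],o["clock"])
im=save("scene","pics/scene6.png")
cv2.imwrite("pics/c6.png",cv2.convertScaleAbs(cv2.resize(im[165:210,260:330],None,fx=11,fy=11,interpolation=cv2.INTER_CUBIC),alpha=3))
E
```

```text
[627.88   8.2   81.58] [-1.42  0.16  6.2 ] [-0.03  0.46  0.01] 9.675
```

View pics/c6.png

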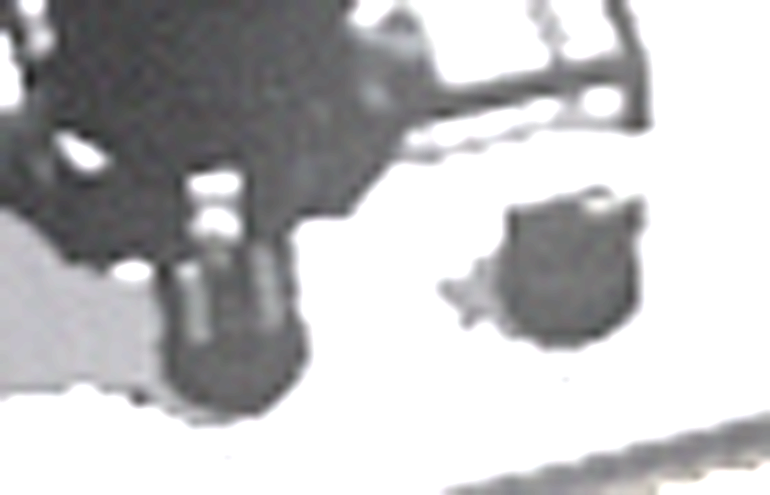

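Scene: the knob sits upright over the shaft, skirt bottom at about (280,203), still high, with the ledge resting on the shaft's end. I'll dither sideways along the flat's normal with small turns.

drive_tool([
  {"linear": [-1, 0, 0.5], "roll": 0},
  {"linear": [-1, 0, 0.5], "roll": 0.06},
  {"linear": [-1, 0, 0.5], "roll": 0.12},
  {"linear": [-1, 0, 0.5], "roll": 0.06},
  {"linear": [-1, 0, 0.5], "roll": 0},
  {"linear": [-1, 0, 0.5], "roll": -0.06},
  {"linear": [-1, 0, 0.5], "roll": -0.12},
  {"linear": [-1, 0, 0.5], "roll": -0.06},
  {"linear": [-1, 0, 0.5], "roll": 0},
  {"linear": [-1, 0, 0.5], "roll": 0},
])

```text
clock: 10.98
eef_pos: [627.7, 8.0, 81.2]
tool_rot: [3.14, -0.001, 1.229]
contact_force: [-1.5, 0.7, 6.7]
grip_width: 12.7
grasp_force: 52.1
```

drive_tool([
  {"linear": [2, 0, 0.5], "roll": 0},
  {"linear": [2, 0, 0.5], "roll": 0.06},
  {"linear": [2, 0, 0.5], "roll": 0.12},
  {"linear": [2, 0, 0.5], "roll": 0.06},
  {"linear": [2, 0, 0.5], "roll": 0},
  {"linear": [2, 0, 0.5], "roll": -0.06},
  {"linear": [2, 0, 0.5], "roll": -0.12},
  {"linear": [2, 0, 0.5], "roll": -0.06},
  {"linear": [2, 0, 0.5], "roll": 0},
  {"linear": [2, 0, 0.5], "roll": 0},
])

```text
clock: 12.22
eef_pos: [627.8, 8.3, 80.6]
tool_rot: [3.141, 0.001, 1.228]
contact_force: [-2.5, -0.9, 7.9]
grip_width: 12.8
grasp_force: 52.2
```

```bash
python3 - <<'E'
from arc import *
np.set_printoptions(precision=2,suppress=True,linewidth=160)
o=r.get_obs(); print(o["eef_pos"],o["tool_rot"],o["contact_force"],o["ft_torque"],o["clock"])
# edge brightness around shaft tip top view at start
a=cv2.imread("pics/top0.png");b=cv2.imread("pics/top1.png");c=cv2.imread("pics/scene0.png")
im=(a[172:190,352:374].astype(float)+b[172:190,352:374])/2
f=lambda m,s:cv2.convertScaleAbs(cv2.resize(m,None,fx=s,fy=s,interpolation=cv2.INTER_CUBIC),alpha=2.2)
q=(a[203:230,338:364].astype(float)+b[203:230,338:364])/2
cv2.imwrite("pics/c7.png",np.hstack([cv2.resize(f(im,18),(390,390)),cv2.resize(f(q,15),(390,390))]))
E
```

```text
[627.82   8.29  80.59] [3.14 0.   1.23] [-2.53 -0.93  7.88] [-0.27  0.64  0.02] 12.225
```

View pics/c7.png

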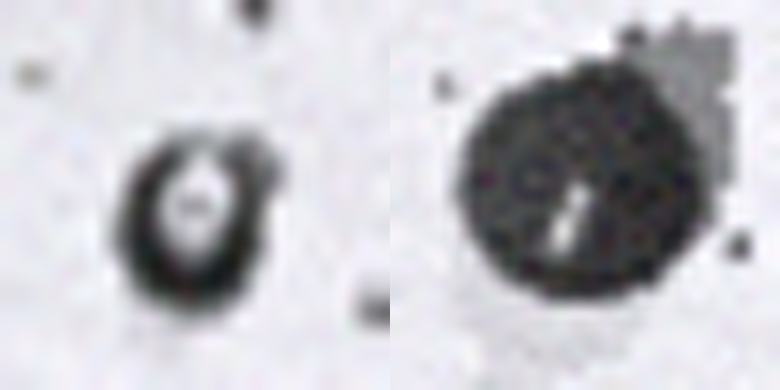

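The spring slope of about 1.5 N/mm shows the bore's ledge riding on the shaft end. In the picture the fitted knob's pointer lies along the valve line, towards yaw 160°, not towards the burners. So the flat's real heading is uncertain and I'll feel for it. I'll recentre and scan slowly, in small calls.

drive_tool([
  {"linear": [-1, -0.4, 0], "roll": 0.05},
  {"linear": [-1, -0.4, 0], "roll": 0.1},
  {"linear": [-1, -0.4, 0], "roll": 0.15},
  {"linear": [-1, -0.4, 0], "roll": 0.2},
  {"linear": [-1, -0.4, 0], "roll": 0.25},
  {"linear": [-1, -0.4, 0], "roll": 0.3},
])

```text
clock: 12.98
eef_pos: [627.8, 8.0, 80.8]
tool_rot: [3.14, -0.001, 0.927]
contact_force: [-2.6, 0.3, 6.7]
grip_width: 12.5
grasp_force: 52.2
```

```bash
python3 -c "
from h import *
o=r.get_obs(); print(o['eef_pos'],o['tool_rot'],o['contact_force'],o['ft_torque'])"
```

```text
[627.82234274   8.04856558  80.8376281 ] [ 3.13951172e+00 -9.26602365e-04  9.27219166e-01] [-2.58827992  0.26762334  6.70258592] [-0.10596791  0.50904379  0.02735648]
```

drive_tool([
  {"linear": [0, 0, 0], "roll": -0.1},
  {"linear": [0, 0, 0], "roll": -0.18},
  {"linear": [0, 0, 0], "roll": -0.24},
  {"linear": [0, 0, 0], "roll": -0.3},
  {"linear": [0, 0, 0], "roll": -0.36},
  {"linear": [0, 0, 0], "roll": -0.42},
  {"linear": [0, 0, 0], "roll": -0.48},
  {"linear": [0, 0, 0], "roll": -0.54},
  {"linear": [0, 0, 0], "roll": -0.6},
  {"linear": [0, 0, 0], "roll": -0.65},
])

```text
clock: 14.22
eef_pos: [627.5, 8.5, 80.8]
tool_rot: [3.14, 0.0, 1.58]
contact_force: [-3.3, 0.7, 7.5]
grip_width: 12.3
grasp_force: 52.2
```

```bash
python3 -c "
from h import *
o=r.get_obs(); print(o['eef_pos'],o['tool_rot'],o['contact_force'],o['ft_torque'],o['grip_width'])"
```

```text
[627.49415957   8.46163533  80.75246101] [3.14007898e+00 4.76589731e-05 1.58046597e+00] [-3.27247185  0.74796445  7.48754429] [-0.03188878  0.5656326  -0.01359385] 12.279586156307472
```

No engagement from nose yaw -127° to -89°. The fitted knob's visible heading (160°) is the next candidate, so I'm turning towards it.

drive_tool([
  {"linear": [0, 0, 0], "roll": 0.17},
  {"linear": [0, 0, 0], "roll": 0.34},
  {"linear": [0, 0, 0], "roll": 0.5},
  {"linear": [0, 0, 0], "roll": 0.66},
  {"linear": [0, 0, 0], "roll": 0.8},
  {"linear": [0, 0, 0], "roll": 0.94},
  {"linear": [0, 0, 0], "roll": 1.08},
  {"linear": [0, 0, 0], "roll": 1.22},
  {"linear": [0, 0, 0], "roll": 1.36},
  {"linear": [0, 0, 0], "roll": 1.5},
  {"linear": [0, 0, 0], "roll": 1.62},
  {"linear": [0, 0, 0], "roll": 1.7},
])

```text
clock: 15.72
eef_pos: [627.3, 7.8, 79.9]
tool_rot: [3.141, -0.001, -0.124]
contact_force: [-0.4, 0.4, 0.5]
grip_width: 12.3
grasp_force: 51.2
```

drive_tool([
  {"linear": [0, 0, 0], "roll": 0.06},
  {"linear": [0, 0, 0], "roll": 0.12},
  {"linear": [0, 0, 0], "roll": 0.18},
  {"linear": [0, 0, 0], "roll": 0.24},
  {"linear": [0, 0, 0], "roll": 0.24},
])

```text
clock: 16.35
eef_pos: [626.8, 8.0, 79.0]
tool_rot: [3.141, -0.0, -0.36]
contact_force: [0.7, -0.3, -0.5]
grip_width: 12.5
grasp_force: 51.1
```

```bash
python3 -c "
from h import *
o=r.get_obs(); print(o['eef_pos'],o['tool_rot'],o['contact_force'],o['ft_torque'],o['grip_width'],o['qpos'])"
```

```text
[626.84773193   8.04788649  79.02881513] [ 3.14128145e+00 -2.37790635e-04 -3.60248501e-01] [ 0.68349776 -0.27617781 -0.52537213] [-0.0124617  -0.01601478 -0.02030824] 12.499902377061098 [ 0.02531391  0.50624101 -0.14178823  1.73690049  0.08776454  0.90451593
 -2.08425561]
```

Engaged: the spring force dropped to zero at nose yaw ≈ 160°, the same heading as the fitted knob. Now I'll push home and press to the stop.

drive_tool([
  {"linear": [0, 0, 2], "roll": 0},
  {"linear": [0, 0, 4], "roll": 0},
  {"linear": [0, 0, 6], "roll": 0},
  {"linear": [0, 0, 8], "roll": 0},
  {"linear": [0, 0, 9], "roll": 0},
  {"linear": [0, 0, 9], "roll": 0},
  {"linear": [0, 0, 9], "roll": 0},
])

```text
clock: 17.23
eef_pos: [627.3, 8.1, 73.3]
tool_rot: [-3.141, -0.001, -0.361]
contact_force: [-6.7, 0.4, 16.4]
grip_width: 12.7
grasp_force: 53.5
```

drive_tool([
  {"linear": [-0.6, 0.2, 0.5], "roll": 0},
  {"linear": [-1, 0.4, 1], "roll": 0},
  {"linear": [-1, 0.4, 1], "roll": 0},
  {"linear": [-1, 0.4, 1], "roll": 0},
  {"linear": [-1, 0.4, 1], "roll": 0},
])

```text
clock: 17.85
eef_pos: [627.2, 8.1, 73.2]
tool_rot: [-3.141, -0.003, -0.361]
contact_force: [-5.6, -1.0, 19.7]
grip_width: 12.9
grasp_force: 53.8
```

```bash
python3 - <<'E'
from arc import *
im=save("scene","pics/scene8.png"); o=r.get_obs(); print(o["contact_force"],o["ft_torque"],o["clock"])
cv2.imwrite("pics/c8.png",cv2.convertScaleAbs(cv2.resize(im[165:215,255:335],None,fx=10,fy=10,interpolation=cv2.INTER_CUBIC),alpha=2.5))
E
```

```text
[-6.12903366e+00 -1.04123480e-02  1.94216809e+01] [-0.10252664  1.20872239 -0.00219944] 17.9
```

View pics/c8.png

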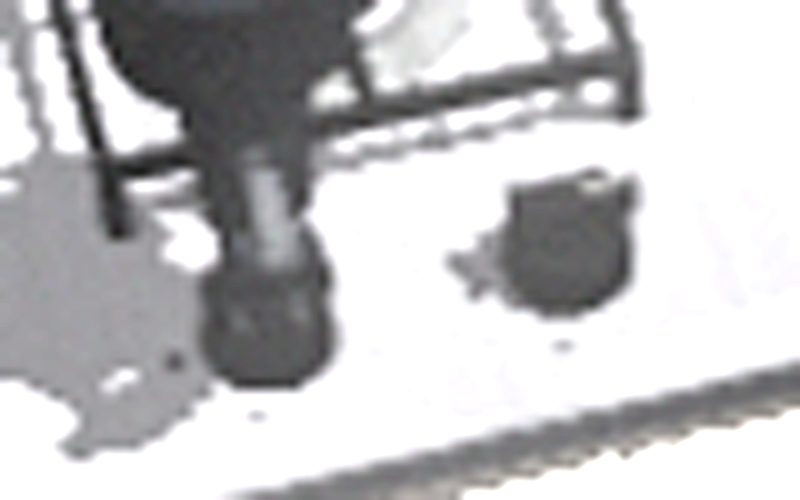

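The scene shows the knob low on its valve at about (282,198), level and close to the sheet. Force rose from 16 to 19 N with only 0.1 mm of travel, so it is at the stop. Handing in.

```bash
python3 -c "
from h import *
print(r.hand_in())"
```

```text
the job is handed in; nothing more can be done
None
```

I handed the job in with the knob flat to flat on the shaft, pressed to the stop (about 19 N) and still gripped; no verdict came back, and its nose lies along the valve line like the fitted knob's, because the D would not engage with it facing the burners.

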